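Unlock the spring tester, pull its slide to the red band and hold it there

TASK

Free the spring tester by pulling out its orange-headed lock pin and leaving the pin in the small teal parts box. Then pull the tester's black handle out against its spring until the pointer stands inside the red band on the scale, without stretching it well past the band, and stay there: finish while still holding the handle with the pointer in the band. Leave the oil bottle, the tape roll and the black spacer where they are.

Things in the scene. Friction and masses are not known exactly. Their poses are not given: they have to be found in the camera images.
- tester: Spring tester, fixed: grey plate 300 mm (x) by 150 (y) by 12; origin: centre of its underside. x points to its blue spring housing (x 102 to 147 mm, y +-50, top at 52 mm height), y to the left seen from the robot; turned up to 0.3 rad. Guide rods at y = +-36 mm, tops at 32 mm. Front block at x -129 to -143, top 38 mm. White scale with lines every 10 mm at y -52 to -72 mm. Slide pulls along -x.
- pull_handle (a point): Black round handle bar, 15 mm thick, 100 mm long along the tester's y; origin at its middle, 86 mm above the bench. Stands on two 12 mm posts at y = +-41 mm (70 mm of bar free between them) on the carriage, whose top is at 40 mm height. At home at x = 45 mm, y = 0 of the tester, 50 mm clear of the housing behind. Moves with the carriage; axes as the tester's.
- carriage (a joint): How far the carriage with handle and pointer is pulled out along the tester's -x, in m: 0 = home (at the start), 0.10 = end of travel. A spring pulls it back to 0 when let go: about 2.2 N at 0, rising 1.1 N per 10 mm (about 10.5 N at 75 mm); friction 0.4 N. With the lock pin in, it is blocked after about 3 mm.
- pointer (a point): Tip of the small black pointer on the right side of the carriage, over the white scale, 20 mm above the bench; 60 mm to the right (tester's -y) of the handle's middle, same x. Moves with the carriage.
- red_band (a point): Centre of the red band clipped over the white scale, fixed: 10 mm wide along the tester's x, top 18 mm above the bench, with a small upright tab (top at 24 mm) on its outer edge. It lies 35 to 80 mm in front of the pointer's home (tester's -x). Axes as the tester's.
- lock_pin (a point): Middle (half-way up) of the loose upright lock pin, 70 mm long, 60 g; z toward the knob. From -35 to +1 mm steel shank 10 mm thick, to +5 mm collar, to +35 mm orange knob, both 20 mm thick. It stands on the bench through an 11.5 mm hole, 16 mm deep, in the tester (x = -41 mm, y = 0), 3 mm in front of the carriage's tongue (30 mm wide, top at 30 mm); lifts straight up.
- teal_box (a point): Centre (half-way up) of the small teal open parts box, fixed on the bench: 50 mm along its x, 62 mm along its y, 34 mm high, walls and floor 2 mm. Turned up to 0.5 rad. The pin is longer than the box and may lean in it.
- oil_bottle_mid (a point): Middle of the yellow oil bottle with a red collar and spout, 48 mm across, 136 mm tall, this point 68 mm up. Bystander.
- spacer_mid (a point): Middle of a black turned spacer standing upright, 22 mm across, 32 mm tall. Bystander.
- tape_mid (a point): Middle of a black tape roll lying flat, 72 mm across, 19 mm high. Bystander.

How it is judged (in metres and radians):
On the way, in this order (a step that is already met when the one before it is completed fails the run):
1. the lock pin lies in the teal box, let go and at rest, with the slide still home (x of lock_pin in the frame of teal_box between -0.027 and 0.027 m and y of lock_pin in the frame of teal_box between -0.033 and 0.033 m and height (world z) of lock_pin below 0.045 m and contact force between the fingers and pin below 0.1 N and linear speed of pin below 0.02 m/s and value of joint carriage below 0.005 m), for 0.3 s.
2. the gripper has pulled the handle until the pointer is in the red band (x of pointer in the frame of red_band between -0.005 and 0.005 m and contact force between the fingers and carriage above 2.5 N), for 0.3 s.
At the end, for the whole second after the job is handed in: The pointer tip is within 5 mm of the middle of the red band along the scale and still, the gripper's fingers bear on the pull handle with more than 2.5 N, and the lock pin is inside the teal box (all of step 2 and x of lock_pin in the frame of teal_box between -0.027 and 0.027 m and y of lock_pin in the frame of teal_box between -0.033 and 0.033 m and height (world z) of lock_pin below 0.045 m and velocity of joint carriage between -0.01 and 0.01 m/s); the arm keeps its last pose, push and grip.
It fails at once if the slide is stretched more than 15 mm past the middle of the red band (x of pointer in the frame of red_band below -0.015 m).
It fails at once if a bystander (oil bottle, tape roll, black spacer) is moved by more than 20 mm (distance of any of oil_bottle_mid, tape_mid, spacer_mid from where it was at the start of the episode above 0.02 m).
It also fails if it takes over 48 s, if anything falls off the work surface, if the arm or the gripper's body presses on something with over 40 N, if the wrist force passes 120 N, or if a joint passes its speed limit or range.

ROBOT

A 7-joint arm with a two-finger parallel gripper is mounted at the origin on a cart in front of the work surface, level with it; the furniture and walls round the work are solid. World frame = base frame: x ahead of the robot, y to its left, z up, the work surface at z = 0. Lengths are in mm, angles in rad, forces in N, time in s.
With the tool pointing down it reaches from about 400 to 875 mm from the base axis. Payload 4.4 kg.
Tool frame: the origin (TCP) lies at the very end of the fingers, on their centre line; the grasp point (between the pads) lies 19 mm behind it (ctrl.grip_depth is the distance from the TCP to the grasp point, in mm); z points along the fingers, x is the direction in which the jaws open and shut, and the axes are right-handed (so a half turn about z gives the same grasp; the last joint's range is limited). The gripper opens to 85 mm and grips with 20 to 120 N. Pads are 22 mm wide; open, the fingers measure 114 mm over their backs; the gripper's body (76 mm by 85 mm) begins 54 mm behind the grasp point. The pads swing forward as they close: fully open they stand 13 mm farther back than shut.
Start: joints at [-1.412, 0.628, 0.038, 1.517, -0.027, 0.996, -0.02], TCP at [144.866, 633.665, 208.813] pointing down, gripper open.
Joint ranges: [-3.06, 3.06], [-0.37, 2.12], [-1.25, 1.32], [0.18, 2.47], [-1.1, 4.24], [0.23, 1.98], [-2.94, 2.94]. Speed limits (rad/s): [2.57, 2.57, 3.14, 3.14, 3.14, 3.14, 3.14].

INTERFACE

Orientations are given as [roll, pitch, yaw] about the fixed x, y, z axes, in that order (R = Rz(yaw) Ry(pitch) Rx(roll)).
In Python, from cell import ctrl gives the robot as it stands.
- The arm moves only by the shell command python3 -m creep 'ROWS'. ROWS is JSON, a list of rows, each an object with "hand": the opening, from 0 (shut) to 1 (fully open); "travel": the shift along the tool's x, y, z in cm, a list of three; "angular": the turn, a rotation vector about the tool's x, y, z in degrees, a list of three. In form: [{"hand": hand, "travel": [tx, ty, tz], "angular": [rx, ry, rz]}, ...]. A call has 1 to 20 rows; each row is the pose to reach, as a shift and turn from the pose measured when the call began, along the tool's axes at that moment; what a row does not reach only later rows make up. A row lasts 1/10 s, in which the tool goes at most 50 mm and 8.59 degrees, less where a joint would pass 70% of its speed; a pose out of reach is approached as far as the arm can. A call with a gripper value outside its range is refused whole. The fingers move at their own pace and stop on an object; the grip force is fixed at half the most. Time passes only in rows, so rows that repeat a pose let the fingers close. It gives the time, the measured TCP pose, the force and the opening at its end, in the units of the state.
- ctrl.read_state(): the state, without advancing time (a new reading comes with each control period).
- ctrl.get_image(name): name is "side" or "top" or "wrist"; returns a dict with "frame" (384x512x3 uint8, red, green, blue), "fx", "fy", "cx", "cy" (pixels), "origin" and "orientation" of the camera in the world. Camera axes: x right, y down, z forward; pixel columns grow to the right and rows downward; lengths in mm; the calibration is good to about 2 mm. A picture is of the moment at which its call begins. There is no depth.
- ctrl.finish_job(): hands the job in, once; it reports no verdict.
Trained networks look in the newest picture that a camera, given by its name, has taken for a name from the list of things; names that differ only in an ending like _2 or _b are one class to them, and where a whole thing is asked for, a point or a joint stands for the part that bears it (a point fixed in the world has none). Each returns a list of dicts, best first, with "confidence" (0 to 1); they miss things now and then, are a little off and sometimes report something else, mostly with a low value. They report only what shows in the picture. A call takes as long as a camera call.
- ctrl.regions_of(camera, thing): "region" (384x512 bool, what is visible of it).
- ctrl.spot_point(camera, thing): "at" ([x, y, z] in mm, in world coordinates, good to about 4 mm: a listed point, or the origin of a listed thing).
The state is a dict: "clock": time; "qpos": joint angles; "qd": joint speeds; "tau": joint torques, N m; "eef_pos": TCP position; "tool_rot": TCP orientation; "force": force on the tool from outside, world axes, zero at the start; "torque": the same for the moment, N m; "width": finger opening in mm.
Only numpy, scipy, OpenCV 4.12 (cv2) and the standard library are available. Lean on these libraries where they do the work, as an engineer would, in place of code of your own. Each camera call takes 0.05 s, during which the arm holds its last target. There are 200 camera calls.

## Working session

There is one attempt and no reset: what is moved stays moved. The work goes in short steps, Python scripts to look and compute and a shell command to move; the robot and the scene stay as the last step left them, time stands still between calls to the robot, and variables do not carry over. Pictures are saved under pics/ and viewed, about 8 in all and at most 12, crops included, and the job is handed in when it is done.

```bash
mkdir -p pics; ls; cat > h.py <<'E'
import numpy as np,cv2
from cell import ctrl
from scipy.spatial.transform import Rotation as R
def rot(o):
    o=np.array(o,float)
    return o if o.shape==(3,3) else (R.from_euler('xyz',o).as_matrix() if o.size==3 else R.from_quat(o).as_matrix())
def ray(im,u,v,z):
    d=rot(im['orientation'])@np.array([(u-im['cx'])/im['fx'],(v-im['cy'])/im['fy'],1]); o=np.array(im['origin'],float)
    return o+d*(z-o[2])/d[2]
def pix(im,p):
    c=rot(im['orientation']).T@(np.array(p,float)-np.array(im['origin'])); return c[0]/c[2]*im['fx']+im['cx'],c[1]/c[2]*im['fy']+im['cy']
def save(im,n): cv2.imwrite('pics/'+n,cv2.cvtColor(im['frame'],cv2.COLOR_RGB2BGR))
def totool(p):
    s=ctrl.read_state(); return rot(s['tool_rot']).T@(np.array(p)-np.array(s['eef_pos']))/10
E
python3 - <<'E'
from h import *
np.set_printoptions(precision=1,suppress=True)
s=ctrl.read_state(); print(s['eef_pos'],s['tool_rot'],s['clock'],s['force'])
a=[]
for n in ('top','side'):
    im=ctrl.get_image(n); save(im,n+'0.png'); a.append(im['frame']); print(n,im['origin'],im['orientation'],im['fx'])
    for t in ('tester','pull_handle','pointer','red_band','lock_pin','teal_box','oil_bottle_mid','spacer_mid','tape_mid'):
        r=ctrl.spot_point(n,t); print(t,[(np.array(q['at']),round(q['confidence'],2)) for q in r[:2]])
E
```

```text
pics
[144.7 633.  207.9] [3.1 0.  1.3] 0.0 [ 0.8  0.1 -0.7]
top [ 326.3  -33.7 1274.3] [-3.   0.  -1.6] 386.3085542896981
tester [(array([539. , -82.4,   0.3]), 0.85)]
pull_handle [(array([584.2, -84.2,  83.2]), 0.83)]
pointer [(array([ 583.1, -141.8,   19.7]), 0.91), (array([ 528. , -140.8,   17.5]), 0.34)]
red_band [(array([ 528.9, -141.8,   19. ]), 0.51)]
lock_pin [(array([ 527.4, -144.5,   19.4]), 0.69), (array([537.4, -80.1,  -1.3]), 0.65)]
teal_box [(array([ 429.2, -352.2,   15.7]), 0.56)]
oil_bottle_mid [(array([ 689.4, -384.8,   68.7]), 0.85), (array([ 428.4, -351.5,   18.8]), 0.33)]
spacer_mid [(array([511.3, 242.2,  18.2]), 0.51)]
tape_mid [(array([393.4, 327.8,   6.8]), 0.83)]
side [ 440.2 1024.2  707.1] [-2.1 -0.  -3.1] 463.0074082713764
tester [(array([538.9, -79.4,   0.8]), 0.73), (array([498.7, -81.1,  32.9]), 0.39)]
pull_handle [(array([581.3, -84.8,  85.3]), 0.75)]
pointer [(array([ 581.5, -142.9,   20.8]), 0.71), (array([581.3, -80.5,  88.8]), 0.39)]
red_band []
lock_pin [(array([497.9, -81.7,  31.7]), 0.57)]
teal_box [(array([ 428.9, -356. ,   16.4]), 0.75)]
oil_bottle_mid [(array([ 686.2, -382.2,   64.3]), 0.72)]
spacer_mid []
tape_mid []
```

```bash
python3 - <<'E'
import cv2
a=cv2.imread('pics/top0.png');cv2.imwrite('pics/t.png',cv2.resize(a,(800,600),interpolation=cv2.INTER_CUBIC))
E
```

```text
(no output)
```

View pics/t.png

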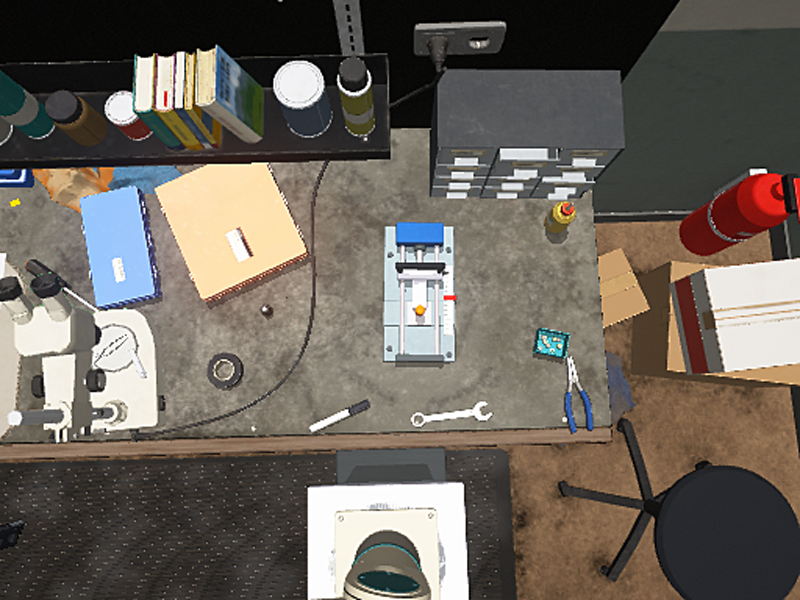

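The top picture shows the tester upright near (420,295), with its orange pin at (420,311) and red band at (448,298). The teal box is at (551,343), the bottle at (562,217), the spacer at (266,311) and the tape at (225,370). The arm isn't clearly visible, so I'll check the side view.

View pics/side0.png

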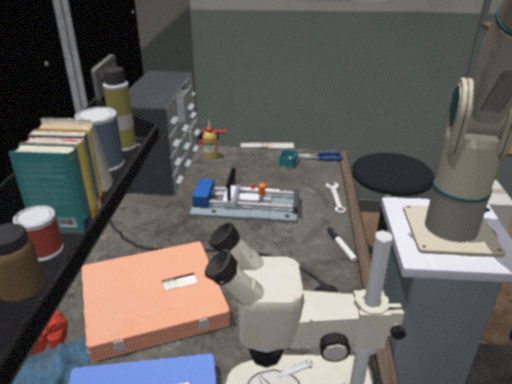

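```bash
python3 - <<'E'
from h import *
np.set_printoptions(precision=3,suppress=True)
s=ctrl.read_state(); print(s['eef_pos'],s['tool_rot'],s['clock'],s['width']); print(rot(s['tool_rot']))
im=ctrl.get_image('top'); f=im['frame'].astype(int); hsv=cv2.cvtColor(im['frame'],cv2.COLOR_RGB2HSV)
print('tcp pix',pix(im,s['eef_pos']))
def blob(name,m,box,z):
    M=np.zeros_like(m);x0,y0,x1,y1=box;M[y0:y1,x0:x1]=m[y0:y1,x0:x1]
    n,l,st,c=cv2.connectedComponentsWithStats(M.astype(np.uint8)); 
    if n<2: print(name,'none');return
    k=1+np.argmax(st[1:,4]); ys,xs=np.where(l==k); P=np.array([ray(im,x,y,z)[:2] for x,y in zip(xs,ys)])
    r=cv2.minAreaRect(P.astype(np.float32)); print(name,st[k],c[k],ray(im,*c[k],z),r)
h,S,V=hsv[...,0].astype(int),hsv[...,1],hsv[...,2]
blob('housing',(h>100)&(h<125)&(S>150)&(V>80),(230,130,310,170),52)
blob('pin',(h>5)&(h<25)&(S>150)&(V>120),(240,170,300,220),70)
blob('band',((h<5)|(h>174))&(S>150)&(V>120),(270,170,300,220),18)
blob('teal',(h>80)&(h<100)&(S>90),(330,200,375,235),30)
E
```

```text
[144.858 633.678 208.851] [-3.142 -0.     1.346] 1.0 85.41744139122869
[[ 0.223  0.975 -0.   ]
 [ 0.975 -0.223  0.   ]
 [ 0.    -0.    -1.   ]]
tcp pix (np.float64(2.9801360776286288), np.float64(330.8533930243618))
housing [254 142  30  14 392] [268.403 148.666] [663.451 -88.172  52.   ] ((664.0619506835938, -88.62112426757812), (94.97465515136719, 43.85128402709961), 88.4110336303711)
pin [266 196   6   6  28] [268.5   198.214] [497.524 -82.241  70.   ] ((498.20220947265625, -82.25032043457031), (15.614349365234375, 15.766448020935059), 43.47700500488281)
band [284 189   8   3  24] [287.5 190. ] [ 530.511 -147.859   18.   ] ((530.5119018554688, -147.86456298828125), (23.166946411132812, 6.680898666381836), 88.41333770751953)
teal [341 210  24  19 278] [352.536 219.183] [ 427.516 -352.251   30.   ] ((427.7926330566406, -352.068115234375), (68.3332290649414, 53.4333381652832), 76.32628631591797)
```

The side view shows the microscope (eyepiece near (222,238), pillar top (382,237)) standing between the start pose and the work, so I'll triangulate it before moving.

```bash
python3 - <<'E'
from h import *
np.set_printoptions(precision=0,suppress=True)
a=ctrl.get_image('top');b=ctrl.get_image('side')
def tri(u,v):
    A=[];B=[]
    for im,p in((a,u),(b,v)):
        o=np.array(im['origin']);d=ray(im,*p,0)-o;d/=np.linalg.norm(d);M=np.eye(3)-np.outer(d,d);A.append(M);B.append(M@o)
    p=np.linalg.solve(sum(A),sum(B)); return p,[np.array(pix(im,p))-q for im,q in((a,u),(b,v))]
print(tri((8,265),(382,237)));print(tri((29,182),(222,238)));print(tri((7,183),(222,268)))
for p in ((8,265),(60,268),(100,270),(40,280)): print(ray(a,*p,0),ray(a,*p,200))
print(totool([145,634,380]),totool([150,450,380]),totool([300,300,300]))
E
```

```text
(array([315., 541., 358.]), [array([-0.,  1.]), array([-1., -0.])])
(array([519., 522., 330.]), [array([-0., -0.]), array([1., 0.])])
(array([515., 579., 327.]), [array([0., 1.]), array([-2., -0.])])
[313. 765.   0.] [315. 640. 200.]
[299. 596.   0.] [303. 497. 200.]
[289. 467.   0.] [295. 388. 200.]
[262. 658.   0.] [272. 550. 200.]
[  0.   0. -17.] [-18.   5. -17.] [-29.  23.  -9.]
```

```bash
python3 - <<'E'
import cv2
a=cv2.imread('pics/top0.png')[150:340,0:230];cv2.imwrite('pics/t2.png',cv2.resize(a,None,fx=3,fy=3,interpolation=cv2.INTER_CUBIC))
E
```

```text
(no output)
```

View pics/t2.png

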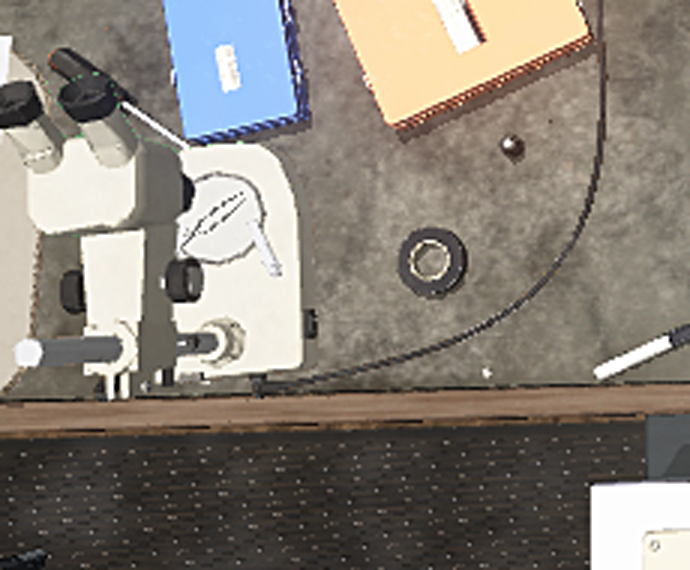

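The crop shows the microscope pillar at about (315,541) mm, the head beyond it, and the gripper in the aisle in front of the bench. I'll leave along the aisle and then come over the pin.

```bash
python3 -m creep '[{"hand":1,"travel":[-5,1.1,-2],"angular":[0,0,0]},{"hand":1,"travel":[-10,2.2,-4],"angular":[0,0,0]},{"hand":1,"travel":[-15,3.3,-4],"angular":[0,0,0]},{"hand":1,"travel":[-18.9,4.3,-4],"angular":[0,0,0]},{"hand":1,"travel":[-18.9,4.3,-4],"angular":[0,0,0]},{"hand":1,"travel":[-32.9,28.5,-4],"angular":[0,0,0]},{"hand":1,"travel":[-32.9,28.5,-4],"angular":[0,0,0]},{"hand":1,"travel":[-32.9,28.5,-4],"angular":[0,0,0]},{"hand":1,"travel":[-32.9,28.5,-4],"angular":[0,0,0]},{"hand":1,"travel":[-32.9,28.5,-4],"angular":[0,0,0]},{"hand":1,"travel":[-32.9,28.5,-4],"angular":[0,0,0]}]'
```

```text
clock: 2.25
eef_pos: [352.4, 246.7, 249.3]
tool_rot: [3.14, -0.0, 1.342]
force: [-0.1, 1.1, -1.0]
width: 85.7
```

```bash
python3 -m creep '[{"hand":1,"travel":[-28.9,20.9,3],"angular":[0,0,-11.5]},{"hand":1,"travel":[-28.9,20.9,3],"angular":[0,0,-11.5]},{"hand":1,"travel":[-28.9,20.9,3],"angular":[0,0,-11.5]},{"hand":1,"travel":[-28.9,20.9,3],"angular":[0,0,-11.5]},{"hand":1,"travel":[-28.9,20.9,3],"angular":[0,0,-11.5]},{"hand":1,"travel":[-28.9,20.9,3],"angular":[0,0,-11.5]},{"hand":1,"travel":[-28.9,20.9,3],"angular":[0,0,-11.5]},{"hand":1,"travel":[-28.9,20.9,3],"angular":[0,0,-11.5]},{"hand":1,"travel":[-28.9,20.9,3],"angular":[0,0,-11.5]}]'
python3 - <<'E'
from h import *
np.set_printoptions(precision=1,suppress=True)
im=ctrl.get_image('wrist'); save(im,'w1.png'); print(im['origin'],im['orientation'])
hsv=cv2.cvtColor(im['frame'],cv2.COLOR_RGB2HSV);h,S,V=[hsv[...,i].astype(int) for i in range(3)]
for nm,m,z in(('pin',(h>5)&(h<25)&(S>150)&(V>120),70),('band',((h<5)|(h>174))&(S>150)&(V>120),18)):
    n,l,st,c=cv2.connectedComponentsWithStats(m.astype(np.uint8))
    for k in np.argsort(-st[1:,4])[:2]+1: print(nm,st[k],c[k],ray(im,*c[k],z))
for t in ('pull_handle','pointer','red_band','lock_pin','tester'): print(t,[(np.array(q['at']),round(q['confidence'],2)) for q in ctrl.spot_point('wrist',t)[:2]])
print(totool([497.8,-81.8,38]))
E
```

```text
clock: 3.15
eef_pos: [491.6, -86.0, 219.4]
tool_rot: [3.139, 0.002, 1.537]
force: [-0.8, 0.1, 0.7]
width: 85.6
[413.9 -83.  384.9] [2.8 0.  1.5]
pin [253 159  19  20 270] [261.9 168.6] [495.9 -80.2  70. ]
pin [261 157   3   1   3] [262. 157.] [484.8 -79.7  70. ]
band [191 185  24   9 160] [201.6 188.6] [ 530.2 -147.7   18. ]
pull_handle [(array([585.7, -79.9,  88.6]), 0.78)]
pointer [(array([ 578.1, -139.9,   25.6]), 0.64)]
red_band [(array([ 528.9, -145.8,   18. ]), 0.47)]
lock_pin [(array([497.4, -79.7,  35.8]), 0.69), (array([ 529.4, -144.2,   18.5]), 0.18)]
tester [(array([538.2, -83.2,   2.8]), 0.69)]
[-0.1  0.7 18.2]
```

View pics/w1.png

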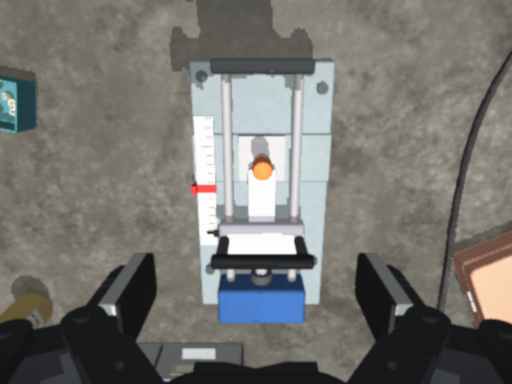

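The wrist view puts the pin at (262,168), the pointer at (213,233) and the band at (204,188); all match the top-view positions. Going down to grasp.

```bash
python3 -m creep '[{"hand":1,"travel":[0.5,0.55,5],"angular":[0,0,0]},{"hand":1,"travel":[0.5,0.55,10],"angular":[0,0,0]},{"hand":1,"travel":[0.5,0.55,14],"angular":[0,0,0]},{"hand":1,"travel":[0.5,0.55,17],"angular":[0,0,0]},{"hand":1,"travel":[0.5,0.55,17.9],"angular":[0,0,0]},{"hand":1,"travel":[0.5,0.55,17.9],"angular":[0,0,0]},{"hand":1,"travel":[0.5,0.55,17.9],"angular":[0,0,0]},{"hand":0,"travel":[0.5,0.55,17.9],"angular":[0,0,0]},{"hand":0,"travel":[0.5,0.55,17.9],"angular":[0,0,0]},{"hand":0,"travel":[0.5,0.55,17.9],"angular":[0,0,0]},{"hand":0,"travel":[0.5,0.55,17.9],"angular":[0,0,0]},{"hand":0,"travel":[0.5,0.55,17.9],"angular":[0,0,0]},{"hand":0,"travel":[0.5,0.55,17.9],"angular":[0,0,0]},{"hand":0,"travel":[0.5,0.55,17.9],"angular":[0,0,0]}]'
```

```text
clock: 4.85
eef_pos: [496.7, -75.6, 41.1]
tool_rot: [3.139, -0.001, 1.545]
force: [-0.6, 0.2, 5.8]
width: 16.3
```

```bash
python3 - <<'E'
from h import *
s=ctrl.read_state(); print(s['eef_pos'],s['width'],s['force'],s['torque'])
im=ctrl.get_image('wrist'); save(im,'w2.png')
E
```

```text
[496.74201234 -75.58593957  41.1363916 ] 16.284205120528842 [-0.60057615  0.20391032  5.82808426] [ 0.00724093 -0.02084876  0.023851  ]
```

View pics/w2.png

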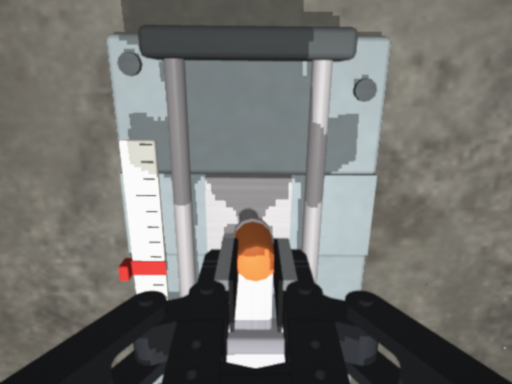

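The knob is between the pads at (255,250). The width reads 16 mm rather than 20, so I'll lift and check.

```bash
python3 -m creep '[{"hand":0,"travel":[0,0,-1],"angular":[0,0,0]},{"hand":0,"travel":[0,0,-2],"angular":[0,0,0]},{"hand":0,"travel":[0,0,-4],"angular":[0,0,0]},{"hand":0,"travel":[0,0,-6],"angular":[0,0,0]},{"hand":0,"travel":[0,0,-8],"angular":[0,0,0]},{"hand":0,"travel":[0,0,-10],"angular":[0,0,0]},{"hand":0,"travel":[0,0,-10],"angular":[0,0,0]}]'
python3 - <<'E'
from h import *
np.set_printoptions(precision=1,suppress=True)
im=ctrl.get_image('wrist'); sd=ctrl.get_image('side')
cv2.imwrite('pics/c3.png',cv2.cvtColor(np.hstack([im['frame'][150:,100:400],cv2.resize(sd['frame'][100:230,180:330],(270,234))]),cv2.COLOR_RGB2BGR))
print([(np.array(q['at']),round(q['confidence'],2)) for n in('wrist','side') for q in ctrl.spot_point(n,'lock_pin')[:2]])
E
```

```text
clock: 5.6
eef_pos: [498.2, -75.9, 143.9]
tool_rot: [3.133, -0.0, 1.545]
force: [1.1, -0.4, -0.5]
width: 16.3
[(array([502.5, -78.7, 139.8]), 0.78), (array([496.2, -76.1, 133.2]), 0.52)]
```

View pics/c3.png

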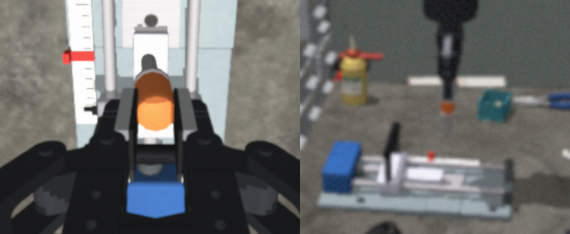

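The pin is held upright, its middle about 7 mm below the TCP. Moving over the box now.

```bash
python3 -m creep '[{"hand":0,"travel":[-5,-1.2,0],"angular":[0,0,5]},{"hand":0,"travel":[-10,-2.4,0],"angular":[0,0,10]},{"hand":0,"travel":[-15,-3.6,0],"angular":[0,0,13.7]},{"hand":0,"travel":[-20,-4.8,0],"angular":[0,0,13.7]},{"hand":0,"travel":[-24,-5.6,0],"angular":[0,0,13.7]},{"hand":0,"travel":[-27.9,-6.3,0],"angular":[0,0,13.7]},{"hand":0,"travel":[-27.9,-6.3,0],"angular":[0,0,13.7]},{"hand":0,"travel":[-27.9,-6.3,0],"angular":[0,0,13.7]},{"hand":0,"travel":[-27.9,-6.3,0],"angular":[0,0,13.7]}]'
python3 - <<'E'
from h import *
np.set_printoptions(precision=1,suppress=True)
s=ctrl.read_state();print(s['eef_pos'])
im=ctrl.get_image('wrist'); save(im,'w4.png')
for t in('teal_box','lock_pin'): print(t,[(np.array(q['at']),round(q['confidence'],2)) for q in ctrl.spot_point('wrist',t)[:2]])
E
```

```text
clock: 6.7
eef_pos: [425.5, -351.0, 139.3]
tool_rot: [-3.141, -0.003, 1.307]
force: [0.6, 1.4, -0.7]
width: 16.2
[ 425.5 -351.   139.3]
teal_box [(array([ 424.7, -351. ,   14.6]), 0.69)]
lock_pin [(array([ 425.1, -352.3,  134.2]), 0.86)]
```

View pics/w4.png

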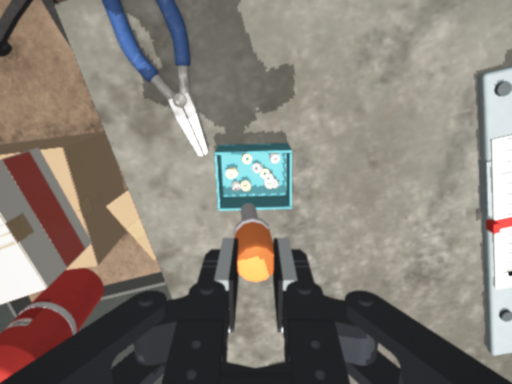

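The box is square to the gripper, with its rim spanning (216..292, 145..208), and the pin is above it. Lowering, checking the height, then releasing.

```bash
python3 -m creep '[{"hand":0,"travel":[-0.1,0.15,4],"angular":[0,0,0]},{"hand":0,"travel":[-0.1,0.15,7],"angular":[0,0,0]},{"hand":0,"travel":[-0.1,0.15,8.5],"angular":[0,0,0]},{"hand":0,"travel":[-0.1,0.15,9.2],"angular":[0,0,0]},{"hand":0,"travel":[-0.1,0.15,9.2],"angular":[0,0,0]},{"hand":0,"travel":[-0.1,0.15,9.2],"angular":[0,0,0]},{"hand":0,"travel":[-0.1,0.15,9.2],"angular":[0,0,0]}]'
python3 - <<'E'
from h import *
np.set_printoptions(precision=1,suppress=True)
im=ctrl.get_image('wrist'); sd=ctrl.get_image('side'); s=ctrl.read_state(); print(s['eef_pos'],s['force'])
cv2.imwrite('pics/c5.png',cv2.cvtColor(np.hstack([im['frame'][150:,100:400],cv2.resize(sd['frame'][120:185,250:325],(270,234),interpolation=cv2.INTER_CUBIC)]),cv2.COLOR_RGB2BGR))
print([(np.array(q['at']),round(q['confidence'],2)) for n in('wrist','side') for q in ctrl.spot_point(n,'lock_pin')[:2]])
E
```

```text
clock: 7.55
eef_pos: [428.2, -352.7, 49.0]
tool_rot: [3.139, -0.001, 1.309]
force: [-0.0, 1.0, -0.2]
width: 15.9
[ 428.  -352.7   48.9] [ 0.8 -0.7  0.1]
[(array([ 427.3, -357.2,   44.5]), 0.76), (array([ 428.3, -358.3,   40.5]), 0.61)]
```

View pics/c5.png

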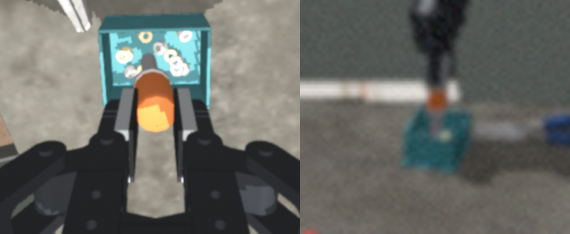

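The shank is inside the box. I'll lower 4 mm more, release, then rise.

```bash
python3 -m creep '[{"hand":0,"travel":[0,0,0.4],"angular":[0,0,0]},{"hand":0,"travel":[0,0,0.4],"angular":[0,0,0]},{"hand":0.2,"travel":[0,0,0.4],"angular":[0,0,0]},{"hand":0.3,"travel":[0,0,0.4],"angular":[0,0,0]},{"hand":0.5,"travel":[0,0,0.4],"angular":[0,0,0]},{"hand":0.8,"travel":[0,0,0.4],"angular":[0,0,0]},{"hand":1,"travel":[0,0,0.4],"angular":[0,0,0]},{"hand":1,"travel":[0,0,0.4],"angular":[0,0,0]},{"hand":1,"travel":[0,0,-1.5],"angular":[0,0,0]},{"hand":1,"travel":[0,0,-5],"angular":[0,0,0]},{"hand":1,"travel":[0,0,-10],"angular":[0,0,0]},{"hand":1,"travel":[0,0,-15],"angular":[0,0,0]},{"hand":1,"travel":[0,0,-15],"angular":[0,0,0]}]'
python3 - <<'E'
from h import *
np.set_printoptions(precision=1,suppress=True)
im=ctrl.get_image('wrist'); sd=ctrl.get_image('side'); s=ctrl.read_state(); print(s['eef_pos'],s['tool_rot'])
cv2.imwrite('pics/c6.png',cv2.cvtColor(np.hstack([im['frame'][80:314,100:400],cv2.resize(sd['frame'][120:185,250:325],(270,234),interpolation=cv2.INTER_CUBIC)]),cv2.COLOR_RGB2BGR))
print([(np.array(q['at']),round(q['confidence'],2)) for n in('wrist','side') for q in ctrl.spot_point(n,'lock_pin')[:2]])
a=-0.03; print(totool([583.5,-83,150]),totool([583.5,-83,67]))
E
```

```text
clock: 9.05
eef_pos: [430.8, -356.1, 205.3]
tool_rot: [3.128, 0.003, 1.308]
force: [-0.1, -0.5, -0.0]
width: 85.3
[ 428.1 -353.   200. ] [ 3.1 -0.   1.3]
[(array([ 437.5, -350.9,   26.9]), 0.65), (array([ 439.1, -350.3,   24.4]), 0.38)]
[30.   8.2  4.9] [30.   8.2 13.2]
```

View pics/c6.png

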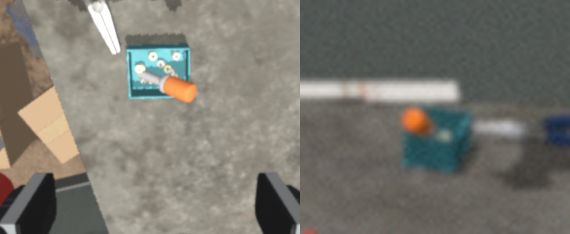

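The pin leans inside the box, middle at about (438,-350,26), which is within limits. Next I'll check the wrist joint and plan the turn for the handle.

```bash
python3 -c "
from h import *
s=ctrl.read_state();print(np.round(s['qpos'],2),s['eef_pos'],s['tool_rot'])"
```

```text
[ 0.46  0.52  0.27  1.81 -0.18  0.84  2.13] [ 426.85189948 -351.88375373  197.68118357] [ 3.14157277e+00 -2.72790805e-03  1.30877843e+00]
```

```bash
python3 -m creep '[{"hand":1,"travel":[5,1.4,0],"angular":[0,0,8]},{"hand":1,"travel":[10,2.7,0],"angular":[0,0,16]},{"hand":1,"travel":[15,4.1,0],"angular":[0,0,24]},{"hand":1,"travel":[20,5.5,0],"angular":[0,0,32]},{"hand":1,"travel":[25,6.8,2],"angular":[0,0,40]},{"hand":1,"travel":[30,8.2,4],"angular":[0,0,48]},{"hand":1,"travel":[30,8.2,4.8],"angular":[0,0,56]},{"hand":1,"travel":[30,8.2,4.8],"angular":[0,0,64]},{"hand":1,"travel":[30,8.2,4.8],"angular":[0,0,72]},{"hand":1,"travel":[30,8.2,4.8],"angular":[0,0,76.7]},{"hand":1,"travel":[30,8.2,4.8],"angular":[0,0,76.7]},{"hand":1,"travel":[30,8.2,4.8],"angular":[0,0,76.7]}]'
python3 - <<'E'
from h import *
np.set_printoptions(precision=2,suppress=True)
im=ctrl.get_image('wrist'); save(im,'w7.png')
s=ctrl.read_state();print(s['eef_pos'],s['tool_rot'])
for n in('wrist','top','side'):
  if n!='wrist': ctrl.get_image(n)
  for t in('pull_handle','pointer','red_band','lock_pin'): print(n,t,[(np.array(q['at']),round(q['confidence'],2)) for q in ctrl.spot_point(n,t)[:1]])
print(totool([583.5,-83,67]))
E
```

```text
clock: 10.45
eef_pos: [582.9, -83.1, 149.2]
tool_rot: [-3.139, 0.002, -0.028]
force: [-1.1, 0.3, -0.2]
width: 85.4
[583.15 -83.17 149.55] [-3.14  0.   -0.03]
wrist pull_handle [(array([581.7, -80.8,  89. ]), 0.88)]
wrist pointer [(array([ 575.8, -144.4,   24.8]), 0.79)]
wrist red_band [(array([ 527.9, -143.2,   16.9]), 0.6)]
wrist lock_pin []
top pull_handle [(array([587.6, -88.2,  81.6]), 0.64)]
top pointer [(array([ 584.3, -143.9,   17.1]), 0.61)]
top red_band [(array([ 527.6, -143.6,   18.4]), 0.5)]
top lock_pin [(array([ 529.3, -141.2,   20.7]), 0.66)]
side pull_handle [(array([580. , -84.3,  87.7]), 0.97)]
side pointer [(array([ 583.9, -143.5,   19.4]), 0.56)]
side red_band []
side lock_pin [(array([ 438.2, -350.2,   25. ]), 0.62)]
[-0.04 -0.    8.35]
```

View pics/w7.png

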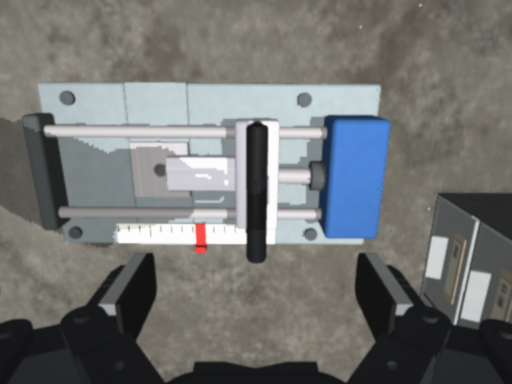

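The handle is at column 257, centred between the fingers, and the band is at column 200. Descending and closing.

```bash
python3 -m creep '[{"hand":1,"travel":[0,0,4],"angular":[0,0,0]},{"hand":1,"travel":[0,0,6.5],"angular":[0,0,0]},{"hand":1,"travel":[0,0,7.8],"angular":[0,0,0]},{"hand":1,"travel":[0,0,8.3],"angular":[0,0,0]},{"hand":1,"travel":[0,0,8.3],"angular":[0,0,0]},{"hand":0,"travel":[0,0,8.3],"angular":[0,0,0]},{"hand":0,"travel":[0,0,8.3],"angular":[0,0,0]},{"hand":0,"travel":[0,0,8.3],"angular":[0,0,0]},{"hand":0,"travel":[0,0,8.3],"angular":[0,0,0]},{"hand":0,"travel":[0,0,8.3],"angular":[0,0,0]},{"hand":0,"travel":[0,0,8.3],"angular":[0,0,0]}]'
python3 - <<'E'
from h import *
np.set_printoptions(precision=2,suppress=True)
im=ctrl.get_image('wrist'); save(im,'w8.png')
s=ctrl.read_state();print(s['eef_pos'],s['tool_rot'],s['width'],s['force'])
for t in('pointer','red_band'): print(t,[(np.array(q['at']),round(q['confidence'],2)) for q in ctrl.spot_point('wrist',t)[:1]])
E
```

```text
clock: 12.3
eef_pos: [585.1, -83.6, 70.5]
tool_rot: [-3.138, -0.004, -0.03]
force: [2.7, -2.4, 19.1]
width: 0.6
[586.11 -84.01  70.78] [-3.14 -0.01 -0.03] -0.12423322754424881 [-3.8  -0.02 19.06]
pointer [(array([535.2, -83.5,   1.8]), 0.53)]
red_band [(array([ 529.9, -144.5,   18.8]), 0.71)]
```

View pics/w8.png

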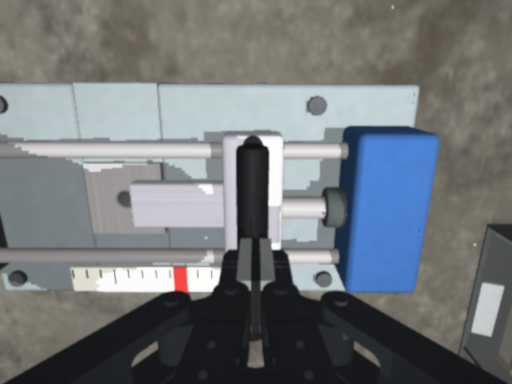

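The fingers read almost shut (0 mm) with a 19 N upward force, so the bar isn't between the pads as expected. I'll project known points to see where it is.

```bash
python3 - <<'E'
from h import *
np.set_printoptions(precision=1,suppress=True)
im=ctrl.get_image('wrist'); s=ctrl.read_state(); print(s['eef_pos'],s['width'],s['force'],s['torque'],im['origin'],rot(im['orientation'])[:,2])
p=np.array(s['eef_pos'])
for n,q in(('tcp',p),('grasp',p+[0,0,19]),('bar mid',[584,-83,86]),('bar +y end',[585,-33,86]),('bar -y end',[582,-133,86])): print(n,np.array(pix(im,q)))
f=cv2.cvtColor(im['frame'],cv2.COLOR_RGB2BGR)[120:320,150:360]
f=np.clip(f.astype(float)*2,0,255).astype(np.uint8)
sd=ctrl.get_image('side')['frame'][130:230,180:310]
sd=cv2.resize(cv2.cvtColor(sd,cv2.COLOR_RGB2BGR),(390,300),interpolation=cv2.INTER_CUBIC)
w=cv2.resize(f,(315,300),interpolation=cv2.INTER_CUBIC); cv2.imwrite('pics/c9.png',np.hstack([w,sd]))
for n in('side',): print([(np.array(q['at']),round(q['confidence'],2)) for q in ctrl.spot_point(n,'pull_handle')[:2]],[(np.array(q['at']),round(q['confidence'],2)) for q in ctrl.spot_point(n,'pointer')[:2]])
E
```

```text
[586.  -84.   70.7] -0.06171046272081821 [-2.5  0.6 20.5] [ 0.2  0.6 -0. ] [588.3  -6.2 236.7] [-0.  -0.3 -1. ]
tcp [253.4 234.5]
grasp [253.5 251.7]
bar mid [249.2 246.2]
bar +y end [247.4 143.6]
bar -y end [248.8 331.8]
[(array([581.4, -86. ,  88.5]), 0.65)] [(array([ 577.9, -144.1,   23.2]), 0.68)]
```

View pics/c9.png

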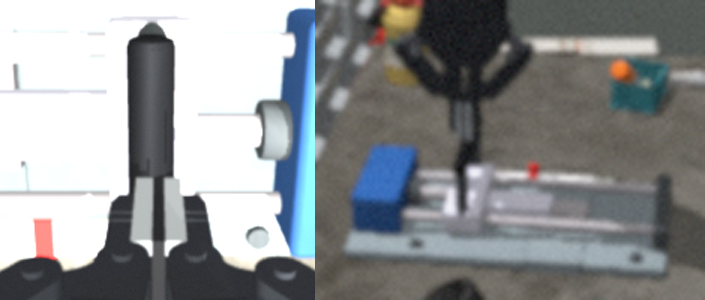

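The closed fingers appear to rest on top of the bar, although the reported TCP z is below the bar's top. I'll check the z scale by projecting known features (no more picture views left).

```bash
python3 - <<'E'
from h import *
np.set_printoptions(precision=1,suppress=True)
im=ctrl.get_image('wrist'); sd=ctrl.get_image('side'); s=ctrl.read_state(); print(s['eef_pos'],s['force'],im['fx'])
T=np.array([539,-81,0]);Rz=R.from_euler('z',-0.029).as_matrix()
w=lambda x,y,z:T+Rz@np.array([x,y,z])
for dz in(0,23):
    c=dict(im);c['origin']=np.array(im['origin'])+[0,0,dz]
    print('dz',dz,'rods at x-80 (obs ~rows 149,257):',np.array(pix(c,w(-80,36,32))),np.array(pix(c,w(-80,-36,32))),'housing front-top corners (obs 352,127 / 350,292)',np.array(pix(c,w(102,50,52))),np.array(pix(c,w(102,-50,52))))
    a=np.array(pix(c,[576.5,-50,86]));b=np.array(pix(c,[591.5,-50,86]));print('bar width px (obs ~30)',b-a)
p=np.array(s['eef_pos'])
for dz in(0,23): print('side pix of tip',dz,np.array(pix(sd,p+[0,0,dz])))
print('side pix bar mid',np.array(pix(sd,[584,-83,86])),np.array(pix(sd,[585,-33,86])),np.array(pix(sd,[582,-133,86])))
g=sd['frame'][160:215,222:240].astype(int).mean(2); print(g[:, ::2].astype(int))
E
```

```text
[586.1 -84.1  70.8] [-2.8  0.8 20.1] 344.8445029483818
dz 0 rods at x-80 (obs ~rows 149,257): [ 40.9 150.2] [ 61.5 257.6] housing front-top corners (obs 352,127 / 350,292) [355.8 130.8] [341.9 292.2]
bar width px (obs ~30) [33. -1.]
dz 23 rods at x-80 (obs ~rows 149,257): [ 61.2 143.5] [ 78.3 242. ] housing front-top corners (obs 352,127 / 350,292) [344.9 125.3] [333.6 272.5]
bar width px (obs ~30) [28.9 -0.9]
side pix of tip 0 [230.5 182. ]
side pix of tip 23 [230.3 174.7]
side pix bar mid [231.  177.4] [228.5 186.5] [233.8 168.9]
[[ 36  35  26  37  40  30  30  24  34]
 [ 51  32  26  32  37  30  31  36  29]
 [ 75  42  31  30  29  31  30  45  53]
 [ 95  62  42  49  45  29  36  66  70]
 [102  72  49  69  72  50  50  85  89]
 [108  81  61  82  87  51  50  93  94]
 [106  79  63  82  88  63  52  95  96]
 [110  78  68  84  91  64  47  90  95]
 [110  84  66  83  83  64  37  85  97]
 [108  86  69  83  90  64  30  87  97]
 [113  89  66  85  90  62  38  81 100]
 [114  89  69  93  93  66  36  81  97]
 [112  92  69  95  88  68  43  86  96]
 [110  97  78  93  94  72  45  92  95]
 [107 102  93  9
[... 883 characters left out ...]
150 231 205  73 125 196 170 140 157]
 [171 235 213  77 113 186 167 140 155]
 [172 238 217  88 110 174 162 128 140]
 [179 231 214 102 134 167 158 120 134]
 [175 201 193 120 153 165 151 121 151]
 [158 164 161 132 146 147 141 125 163]
 [139 140 141 135 134 141 128 115 153]
 [136 138 131 129 135 137 125 104 122]
 [142 130 129 132 130 133 123 103 103]
 [132 126 118 125 126 131 120 102 105]
 [137 130 113 119 119 118 120 106 107]
 [164 143 120 116 116 120 117 114 114]
 [172 161 141 137 136 136 139 137 139]
 [171 172 158 161 163 162 167 161 162]
 [174 175 174 174 177 171 172 175 171]
 [173 174 173 170 171 169 174 173 172]
 [175 172 172 170 172 173 171 171 174]
 [163 170 169 169 168 167 171 168 169]]
```

The z scale is right (rods match at dz = 0). The pad's near edge at row 239 fits tips resting at about z 93, so the physical tips end about 23 mm behind the reported TCP. I'll lift, half open, and go about 21 mm deeper; that still clears the carriage top (40 mm) even if the tips do match the TCP.

```bash
python3 -m creep '[{"hand":0,"travel":[0,0,-1],"angular":[0,0,0]},{"hand":0.55,"travel":[-0.2,0,-3.5],"angular":[0,0,0]},{"hand":0.55,"travel":[-0.2,0,-3.5],"angular":[0,0,0]},{"hand":0.55,"travel":[-0.2,0,-3.5],"angular":[0,0,0]},{"hand":0.55,"travel":[-0.2,0,-3.5],"angular":[0,0,0]},{"hand":0.55,"travel":[-0.2,0,-3.5],"angular":[0,0,0]}]'
python3 - <<'E'
from h import *
np.set_printoptions(precision=2,suppress=True)
s=ctrl.read_state();print(ctrl.grip_depth,s['eef_pos'],s['tool_rot'],s['width'],s['force'])
im=ctrl.get_image('wrist');save(im,'w10.png')
# dark bar columns at row 200 and finger edges at row 250
for r in(150,190,220,235,250,265): print(r,''.join('#' if v<45 else ('+' if v<110 else '.') for v in im['frame'][r,150:360].mean(1)[::2]))
for t in('pull_handle','pointer','red_band'): print(t,[(np.array(q['at']),round(q['confidence'],2)) for q in ctrl.spot_point('wrist',t)[:1]])
E
```

```text
clock: 13.35
eef_pos: [583.3, -83.8, 104.9]
tool_rot: [-3.139, -0.004, -0.03]
force: [-0.4, 0.0, 0.9]
width: 47.0
18.700000000000003 [583.25 -83.77 104.88] [-3.14 -0.   -0.03] 47.00529157144466 [-0.43  0.    0.93]
150 ...............................................#####++++###+...............................++++++++......
190 ...............................................#####+++####+.........................++.....+++++........
220 ...............................................############..............................+++++++.........
235 ...............................................+###########................................++++..........
250 .................++++++###+....................+###########....................+###++++++..++++..........
265 ........#####+++++++#######.....................##########+....................#######++++++++####+......
pull_handle [(array([584.8, -79.2,  86.8]), 0.66)]
pointer [(array([ 579.8, -142.7,   24.3]), 0.77)]
red_band [(array([535.6, -82.5,  -1.1]), 0.47)]
```

```bash
python3 -m creep '[{"hand":0.55,"travel":[0,0,2],"angular":[0,0,0]},{"hand":0.55,"travel":[0,0,3.5],"angular":[0,0,0]},{"hand":0.55,"travel":[0,0,4.3],"angular":[0,0,0]},{"hand":0.55,"travel":[0,0,5],"angular":[0,0,0]},{"hand":0.55,"travel":[0,0,5.6],"angular":[0,0,0]},{"hand":0.55,"travel":[0,0,5.8],"angular":[0,0,0]},{"hand":0.55,"travel":[0,0,5.8],"angular":[0,0,0]},{"hand":0.55,"travel":[0,0,5.8],"angular":[0,0,0]}]'
```

```text
clock: 14.35
eef_pos: [584.2, -84.0, 47.7]
tool_rot: [-3.139, -0.006, -0.03]
force: [0.3, 0.8, -0.2]
width: 47.1
```

No contact on the way down. Closing.

```bash
python3 -m creep '[{"hand":0,"travel":[0,0,0],"angular":[0,0,0]},{"hand":0,"travel":[0,0,0],"angular":[0,0,0]},{"hand":0,"travel":[0,0,0],"angular":[0,0,0]},{"hand":0,"travel":[0,0,0],"angular":[0,0,0]},{"hand":0,"travel":[0,0,0],"angular":[0,0,0]},{"hand":0,"travel":[0,0,0],"angular":[0,0,0]}]'
python3 - <<'E'
from h import *
np.set_printoptions(precision=1,suppress=True)
im=ctrl.get_image('wrist');save(im,'w11.png');s=ctrl.read_state();print(s['eef_pos'],s['width'],s['force'])
for r in(150,190,220,235,250,265): print(r,''.join('#' if v<45 else ('+' if v<110 else '.') for v in im['frame'][r,150:360].mean(1)[::2]))
for n in('side','top'):
  t=ctrl.get_image(n)
  for q in('pointer','red_band','pull_handle'): print(n,q,[(np.array(k['at']),round(k['confidence'],2)) for k in ctrl.spot_point(n,q)[:1]])
E
```

```text
clock: 14.95
eef_pos: [583.9, -84.0, 48.2]
tool_rot: [-3.139, -0.006, -0.031]
force: [-2.6, 0.7, 5.2]
width: 12.8
[583.9 -84.   48.2] 12.91674180454619 [-2.5  0.8  5.3]
150 ................................................######++++...............................................
190 ..++........................................#######+++++######......................................+++++
220 ............................................#######++++#######...............................+++.......++
235 ............................................+######++++#######.............................+##+++++++.+++
250 ................................+####+++++++###################+++++++++++.......................++++++++
265 +++++++++++++++++++++++++++++######++++++++####################+++++++++++###++++++++++++++++++++++++++++
side pointer [(array([ 581.5, -141.9,   23.4]), 0.83)]
side red_band []
side pull_handle [(array([581.7, -83.4,  88.4]), 0.59)]
top pointer [(array([ 585.1, -143. ,   17.2]), 0.77)]
top red_band [(array([ 688.6, -385.3,   66.4]), 0.6)]
top pull_handle [(array([584.3, -84.8,  83.3]), 0.47)]
```

The handle is gripped (width 12.9). The pull should be about 52 mm; I'll go 48 mm first and then measure.

```bash
python3 -m creep '[{"hand":0,"travel":[-0.6,0,0],"angular":[0,0,0]},{"hand":0,"travel":[-1.2,0,0],"angular":[0,0,0]},{"hand":0,"travel":[-1.8,0,0],"angular":[0,0,0]},{"hand":0,"travel":[-2.4,0,0],"angular":[0,0,0]},{"hand":0,"travel":[-3,0,0],"angular":[0,0,0]},{"hand":0,"travel":[-3.6,0,0],"angular":[0,0,0]},{"hand":0,"travel":[-4.2,0,0],"angular":[0,0,0]},{"hand":0,"travel":[-4.6,0,0],"angular":[0,0,0]},{"hand":0,"travel":[-4.8,0,0],"angular":[0,0,0]},{"hand":0,"travel":[-4.8,0,0],"angular":[0,0,0]},{"hand":0,"travel":[-4.8,0,0],"angular":[0,0,0]}]'
python3 - <<'E'
from h import *
np.set_printoptions(precision=1,suppress=True)
s=ctrl.read_state();print(s['eef_pos'],s['width'],s['force'])
ims={}
for n in('wrist','top','side'):
    im=ims[n]=ctrl.get_image(n);save(im,n+'_p.png')
    for q in('pointer','red_band','pull_handle'): print(n,q,[(np.array(k['at']),round(k['confidence'],2)) for k in ctrl.spot_point(n,q)[:1]])
im=ims['wrist'];f=im['frame'];hsv=cv2.cvtColor(f,cv2.COLOR_RGB2HSV);h,S,V=[hsv[...,i].astype(int) for i in range(3)]
m=((h<5)|(h>174))&(S>150)&(V>100)
n,l,st,c=cv2.connectedComponentsWithStats(m.astype(np.uint8));
for k in np.argsort(-st[1:,4])[:2]+1: print('red',st[k],c[k],ray(im,*c[k],18))
Rz=R.from_euler('z',-0.03).as_matrix(); p=np.array(s['eef_pos']); tip=p+Rz@np.array([0,-60,0]); tip[2]=20
print('tip pred',tip,pix(im,tip),pix(ims['top'],tip))
im=ims['top'];hsv=cv2.cvtColor(im['frame'],cv2.COLOR_RGB2HSV);h,S,V=[hsv[...,i].astype(int) for i in range(3)]
ys,xs=np.where((((h<5)|(h>174))&(S>150)&(V>100))[170:210,270:300]); 
if len(xs): print('top red',xs.mean()+270,ys.mean()+170,ray(im,xs.mean()+270,ys.mean()+170,18),len(xs))
E
```

```text
clock: 16.5
eef_pos: [537.6, -82.5, 48.2]
tool_rot: [-3.139, -0.009, -0.03]
force: [7.0, 0.7, -4.3]
width: 13.2
[537.6 -82.5  48.2] 13.190533564295606 [ 7.   0.7 -4.3]
wrist pointer []
wrist red_band []
wrist pull_handle [(array([537. , -79.5,  87.3]), 0.84)]
top pointer [(array([ 535.9, -142.2,   20.4]), 0.63)]
top red_band [(array([ 527.6, -143.9,   18.2]), 0.53)]
top pull_handle [(array([538.9, -84. ,  82.5]), 0.64)]
side pointer [(array([ 532.9, -141.8,   24.3]), 0.9)]
side red_band [(array([536.7, -83.8,  88.9]), 0.69)]
side pull_handle [(array([535.5, -79.5,  87.8]), 0.55)]
tip pred [ 535.8 -142.4   20. ] (np.float64(253.42207869050588), np.float64(299.47334453309674)) (np.float64(285.84162807802), np.float64(188.3544744313101))
top red 287.5 190.0 [ 530.5 -147.9   18. ] 24
```

```bash
python3 - <<'E'
from h import *
np.set_printoptions(precision=1,suppress=True)
s=ctrl.read_state(); im=ctrl.get_image('wrist'); Rt=rot(s['tool_rot']);Rc=rot(im['orientation'])
A=Rt.T@Rc; t=Rt.T@(np.array(im['origin'])-np.array(s['eef_pos']))
w=cv2.imread('pics/w1.png'); R1=rot([3.139,0.002,1.537]); c=dict(im); c['orientation']=R1@A
c['origin']=np.array([413.9,-83.0,384.9])
g=w.astype(int).mean(2).astype(int); print(g[222:246,203:224:1])
for r in(184,188.6,193): print(r,ray(c,204,r,18))
for r in(230,232,233,234,236): print(r,ray(c,212,r,20))
ts=cv2.imread('pics/top_p.png'); print(ts[184:194,276:292].astype(int)[...,2]); print(ts[184:194,276:292].astype(int)[...,1])
E
```

```text
[[253 253 253 253 253 252 248 243 241 241 241 243 246 242 219 199 181 142
  118 116 116]
 [253 253 253 253 253 251 241 226 221 221 223 231 243 241 206 179 161 131
  119 120 120]
 [253 253 253 253 253 252 248 245 244 244 245 247 250 242 184 146 138 132
  135 138 137]
 [253 253 253 253 253 253 252 252 252 252 252 252 251 240 175 136 139 153
  163 167 167]
 [253 253 253 253 253 253 253 253 253 253 252 249 246 230 167 139 152 174
  187 189 189]
 [253 253 253 253 253 253 252 252 252 252 250 239 230 208 155 141 160 184
  196 199 200]
 [253 253 253 253 252 249 248 248 248 247 242 227 217 192 145 138 160 187
  201 204 204]
 [253 253 252 252 248 236 230 229 229 225 212 189 177 156 118 119 153 187
  203 206 207]
 [253 252 248 241 227 198 186 185 184 174 146 111  96  85  69  93 143 186
  203 208 208]
 [253 251 240 210 152 115 106 106 105 100  84  59  48  47  52  85 139 184
  202 207 207]
 [253 252 246 224 132  63  56  55  55  56  54  53  52  53  57  85 137 181
  201 205 206]
 [253 253 251 241 168 116 113 113 112 106  87  64  55  54  59  82 132 178
  198 203 204]
 [253 253 253 249 229 217 217 21
[... 1896 characters left out ...]
255 255 255 255 255 201  65]]
[[ 90  91  95 158  67  56  53  65  47 255 255 255 255 255 148 144]
 [ 93  97 117  83  47  45  53  51  55 255 255 255 255 255 148 141]
 [104  76  51  44  41  45  46  38  26 127 255 255 255 255 148 146]
 [ 54  44  23  23  35  43  42  53  75 233 255 255 255 255 195 145]
 [ 30  28 205 255  13  30 133  64  69  63  70 143 255 255 218 100]
 [ 23 197 255 255 234 185 241 107  52  59  46  45  88  85  41  44]
 [253 239 235 233 232 234 231 101  38  51  49  46  43  43  29  48]
 [246 237 233 232 232 236 225 175  54  55  55  53  53  58  48  26]
 [208 205 204 205 205 209 225 232 227 206 255 255 255 255 100  66]
 [106 106 122 155 128 100 121 248 239 255 255 255 255 255 230  66]]
```

All measures agree: home-to-band is 52.3 mm and the slide has been pulled 46.3 mm, so about 6 mm remain.

```bash
python3 -m creep '[{"hand":0,"travel":[-0.4,0,0],"angular":[0,0,0]},{"hand":0,"travel":[-0.7,0,0],"angular":[0,0,0]},{"hand":0,"travel":[-0.7,0,0],"angular":[0,0,0]},{"hand":0,"travel":[-0.7,0,0],"angular":[0,0,0]},{"hand":0,"travel":[-0.7,0,0],"angular":[0,0,0]}]'
python3 - <<'E'
from h import *
np.set_printoptions(precision=1,suppress=True)
for n in('top','side'):
    im=ctrl.get_image(n);save(im,n+'_q.png')
    for q in('pointer','red_band','pull_handle','lock_pin'): print(n,q,[(np.array(k['at']),round(k['confidence'],2)) for k in ctrl.spot_point(n,q)[:1]])
    if n=='top': print(im['frame'][184:195,280:292,0].astype(int)); print(im['frame'][184:195,280:292,1].astype(int))
s=ctrl.read_state();print(s['eef_pos'],s['width'],s['force'])
E
```

```text
clock: 17.65
eef_pos: [532.4, -82.3, 48.2]
tool_rot: [-3.14, -0.012, -0.03]
force: [6.9, 0.1, -6.6]
width: 12.4
top pointer [(array([ 530.5, -140.6,   17.7]), 0.52)]
top red_band []
top pull_handle [(array([535. , -87.7,  82.2]), 0.65)]
top lock_pin []
[[158  52  90  36 132 255 255 255 255 255 130 151]
 [ 90  90  51  41  52 255 255 255 255 255 130 148]
 [ 89  48  53  65  45 121 254 255 255 255 131 152]
 [ 42  45  52  44  49 255 255 255 255 255 170 146]
 [ 39  42  41  34  66 255 255 255 255 255 168 147]
 [ 30  40  44  62  58 160 222 255 255 255 246 255]
 [122  69 128  40  52 135 105 142 255 255 225 255]
 [239 246 238  51 226 255 255 255 255 255 255 255]
 [235 241 233  75 226 206 248 255 255 255 118  93]
 [243 245 234 153 255 255 255 255 255 255 201  64]
 [128 129 134 229 255 255 255 255 255 255 203  65]]
[[148  66  95  33 130 255 255 255 255 255 148 142]
 [ 91  97  52  38  50 255 255 255 255 255 148 138]
 [115  59  50  63  44 118 253 255 255 255 148 144]
 [ 48  44  51  44  48 255 255 255 255 255 194 143]
 [ 36  39  38  32  67 255 255 255 255 255 217 101]
 [ 31  40  45  65  65 103  90  85  79  84  40  43]
 [120  68 128  47  67  47  32  45  39  41  28  46]
 [234 241 237  58  41  56  51  52  51  57  47  25]
 [234 239 230  90 235 206 255 255 255 255  98  65]
 [240 243 229 172 255 255 255 255 255 255 229  65]
 [125 125 134 247 255 255 255 255 255 255 222  60]]
side pointer [(array([ 532.3, -143.4,   23.5]), 0.59)]
side red_band []
side pull_handle [(array([530.6, -84. ,  87.6]), 0.55)]
side lock_pin [(array([ 437.9, -348.9,   24.1]), 0.57)]
[532.4 -82.3  48.2] 12.696906899849658 [ 7.5  0.5 -6.9]
```

The pointer's dark pixels sit at row 190, with the band spanning rows 189–191. A few camera calls will hold the pose while I confirm it is still, then I'll hand in.

```bash
python3 - <<'E'
from h import *
for _ in range(8): ctrl.get_image('top')
s=ctrl.read_state();print(s['clock'],s['eef_pos'],s['width'],s['force'],np.abs(s['qd']).max())
print(ctrl.finish_job())
E
```

```text
18.55 [532.44709981 -82.29200708  48.2574121 ] 12.836960606842924 [ 6.53675102  0.25246085 -6.23711529] 0.0014398556523062013
the job is handed in; nothing more can be done
None
```

I pulled the lock pin and left it in the teal box. I then pulled the handle until the pointer stood in the red band and handed the job in at 18.6 s, still gripping. No verdict came back.

**Last checks**
- **Pointer:** the slide was pulled 51.5 mm against a measured home-to-band distance of 52.2 mm. In the top camera picture the pointer lies in the middle of the band, about 1 mm off centre. The network missed the band in that last picture, so this rests on pixel values.
- **Grip:** the arm was still, with a width reading of about 12.8 mm and about 6.5 N of spring pull on the tool.
- **Pin:** it leans in the box with its middle at about (438, -349, 24) mm. The box centre is about (428, -352) mm, so it is inside the limits.
- **Bystanders:** the arm was never routed near the oil bottle, tape roll or spacer, but I did not measure their positions again at the end.

**What disagreed**
- **Missed grasp:** the first grasp of the handle missed. The fingers shut on top of the bar with about 20 N upward, and the picture fitted fingertips about 23 mm above the reported TCP. I lifted, went about 20 mm deeper, and the second grasp held.
- **Width reading:** it read low on both grasps, about 16 mm on the 20 mm knob and 13 mm on the 15 mm bar.
- **Picture limit:** I reached the 12-picture limit before the second grasp, so that grasp and the final pull were checked from numbers alone.

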